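Open the grease jar in the bench fence

ROBOT

A 7-joint arm with a two-finger parallel gripper is mounted at the origin on the work surface. World frame = base frame: x ahead of the robot, y to its left, z up, the work surface at z = 0. Lengths are in mm, angles in degrees, forces in N, time in s.
With the tool pointing down it reaches from about 400 to 850 mm from the base axis. Payload 10.4 kg.
Tool frame: the origin (TCP) lies at the very end of the fingers, on their centre line; the grasp point (between the pads) lies 19 mm behind it; z points along the fingers, y is the direction in which the jaws open and shut (so a half turn about z gives the same grasp; the last joint's range is limited). The gripper opens to 87 mm and grips with 3 to 60 N. Pads are 19 mm wide; open, the fingers measure 117 mm over their backs; the gripper's body (75 mm by 190 mm) begins 51 mm behind the grasp point.
Start: joints at [75.138, 19.034, -3.707, 83.658, 1.238, 77.344, -5.071], TCP at [146.641, -607.576, 222.576] pointing down, gripper open.
Joint ranges: [-148.97, 148.97], [-28.65, 121.19], [-84.17, 76.75], [9.2, 138.47], [-72.65, 252.65], [3.7, 117.97], [-149.18, 149.18]. Speed limits (degrees/s): [127.2, 127.2, 159.86, 159.86, 180, 180, 180].

INTERFACE

Orientations are given as [roll, pitch, yaw] about the fixed x, y, z axes, in that order (R = Rz(yaw) Ry(pitch) Rx(roll)).
In Python, from rig import r, eyes gives the robot as it stands. The module is installed in compiled form; this text tells all that it offers. Calls block until the motion is done:
- r.goto(position, orientation): joint-space move of the TCP to a pose.
- r.move_straight(position, max_speed=150, ori=None): straight line of the TCP; ori=None keeps the orientation; max_speed is the mean speed in mm/s.
- r.goto_joints(angles): joint-space move.
- r.set_gripper(opening, squeeze=None): opening from 0.0 (shut) to 1.0 (fully open); squeeze is the grip in N (None keeps the last); returns when the fingers have stopped.
- r.pause(seconds).
- r.inverse_kinematics(position, orientation): joint angles nearest the present ones, or None.
- eyes.get_image(name): name is "scene" or "top" or "wrist"; returns the picture (480x640x3 uint8, blue, green, red); there is no depth.
- eyes.camera_info(name): a dict with "intrinsics" (3x3 intrinsics, pixels), "rvec" (rotation vector, rad) and "tvec" (3), from world to camera coordinates, as OpenCV has them. Camera axes: x right, y down, z forward; pixel columns grow to the right and rows downward; lengths in mm; the calibration is good to about 2 mm. The wrist camera is an equidistant fisheye: a pixel r from the principal point sees the ray r / f radians off the axis. A picture is of the moment at which its call begins: read the wrist's pose just before it. camera_info takes no time and is no camera call; for the wrist camera it gives the pose at the moment of the call.
A pose or a line that the arm cannot do raises r.PlanningError and nothing moves.
- r.job_done(): hands the job in, once; it reports no verdict.
Trained networks look in the newest picture that a camera, given by its name, has taken for a name from the list of things; names that differ only in an ending like _2 or _b are one class to them, and where a whole thing is asked for, a point or a joint stands for the part that bears it (a point fixed in the world has none). Each returns a list of dicts, best first, with "confidence" (0 to 1); they miss things now and then, are a little off and sometimes report something else, mostly with a low value. They report only what shows in the picture. A call takes as long as a camera call. They do not tell look-alikes from the thing itself.
- eyes.find_in(thing, camera): "position" ([x, y, z] in mm, in the coordinates of the camera as it stood for that picture, good to about 4 mm: the middle of the surface that is visible of it).
- eyes.cut_out(thing, camera): "region" (480x640 bool, what is visible of it).
- eyes.landmark_of(thing, camera): "position" ([x, y, z] in mm, in the coordinates of the camera as it stood for that picture, good to about 4 mm: a listed point, or the origin of a listed thing).
Readings, each from a call of its own:
- r.current_t(): time.
- r.current_joint_pos(): joint angles.
- r.current_qd(): joint speeds.
- r.current_tau(): joint torques, N m.
- r.current_tcp_pos(): TCP position.
- r.current_tcp_rot(): TCP orientation.
- r.current_ft_force(): force on the tool from outside, world axes, zero at the start.
- r.current_wrist_torque(): the same for the moment, N m.
- r.current_width(): opening from 0.0 (shut) to 1.0 (fully open).
Only numpy, scipy, OpenCV 4.12 (cv2) and the standard library are available. Lean on these libraries where they do the work, as an engineer would, in place of code of your own. Each camera call takes 0.05 s, during which the arm holds its last target.

TASK

Slide the square grease jar along the bench into the corner of the metal fence, square and flush against both bars, with its red screw cap still tight. Then, with the jar braced there, grip the cap and unscrew it anticlockwise (seen from above), stop turning when the threads let go, and lift it straight up. Finish while still holding the cap level just above the open neck, clear of it by about 2 cm; the jar stays flush in the corner and nothing else on the bench is disturbed.

Things in the scene. Friction and masses are not known exactly. Their poses are not given: they have to be found in the camera images.
- fence_nest (a point): Fixed fence corner of two aluminium bars, 18 mm thick, 42 mm high. This point on the bench is where the jar's centre stands when home. In its frame one bar's inner face is the plane x = +40 mm (y from -120 to +58 mm), the other's is y = +40 mm (x from -120 to +40 mm); z up. The corner opens towards -x and -y. Place and yaw vary.
- jar_center (a point): Loose white plastic grease jar with a yellow band, 0.45 to 0.75 kg; square body 80 x 80 mm, 54 mm high. This point is the body's centre, 27 mm above its underside; x, y square to its sides, z up. Home: its x along the fence_nest x (it starts within 0.3 rad of that). It slides and spins on the bench unless braced.
- neck_top (a point): Centre of the top of the jar's neck, 76 mm above the jar's underside, inside the cap. Neck 42 mm diameter, thread 51 mm; below the thread a 52 mm collar from 54 to 62.5 mm. A grey spring seal in the neck pushes the cap up with about 30 N when tight and stands up to 83.5 mm above the underside when the cap is off.
- cap_center (a point): Red ribbed screw cap, 60 mm diameter, 30 mm high, 60 g, screwed tight on the jar. This point is its centre, 15 mm above the skirt's lower edge; when tight it is 79.5 mm above the bench. z up; x points along the white line on its top, and along the jar's x when tight. Its upper 14 mm is solid. Raised 31 mm from tight, its skirt is 2 cm above the neck's top.
- cap_mark (a point): Outer end of the white line on the cap's top, 25 mm from its axis. Thread: resists with about 0.1 to 0.4 N m, the cap rises 2.5 mm in 60 degrees, and it lets go after about 60 degrees anticlockwise seen from above; 65 to 85 degrees is a good turn, near 95 degrees the lugs meet the next thread. After that the cap lifts off freely.
- spray: Trigger spray bottle, 72 mm diameter, 193 mm high; origin at the centre of its underside. To be left alone.
- gear: Steel gear with hub, 60 mm diameter, 24 mm high; origin at the centre of its underside. To be left alone.
- driver: Screwdriver about 200 mm long lying on the bench along its x axis. To be left alone.
There are look-alikes about, which are no part of the job. There is more than one size of the part that bears jar_center; the job needs the smallest. Of the things that look like the part that bears cap_center, the larger one is meant.

How it is judged (in metres and radians):
On the way, in this order (a step that is already met when the one before it is completed fails the run):
1. jar square and flush in the fence corner, cap still tight (x of jar_center in the frame of fence_nest between -0.003 and 0.003 m and y of jar_center in the frame of fence_nest between -0.003 and 0.003 m and angle between the x axis of jar_center and the x axis of fence_nest, either way round below 0.05 rad and angle between jar_center's own z axis and vertical below 0.04 rad and height (world z) of jar_center below 0.031 m and angle between the x axis of cap_center and the x axis of jar_center, either way round below 0.2 rad and z of cap_center in the frame of jar_center below 0.056 m), for 0.2 s.
2. cap unscrewed by the gripper until the threads let go, jar still in the corner (x of jar_center in the frame of fence_nest between -0.006 and 0.006 m and y of jar_center in the frame of fence_nest between -0.006 and 0.006 m and angle between the x axis of jar_center and the x axis of fence_nest, either way round below 0.09 rad and angle between jar_center's own z axis and vertical below 0.04 rad and height (world z) of jar_center below 0.031 m and angle between the x axis of cap_center and the x axis of jar_center, either way round above 0.95 rad and contact force between the fingers and cap above 1 N and horizontal distance between cap_center and jar_center below 0.006 m), for 0.1 s.
At the end, for the whole second after the job is handed in: Jar on the bench in the corner (each way within 5 mm of home, square within 0.07 rad); cap held still by the fingers alone, within 15 mm of the neck axis, level within 0.15 rad, its centre 68 to 104 mm above the jar body centre (skirt 4 to 40 mm above the neck), not touching the jar (x of jar_center in the frame of fence_nest between -0.005 and 0.005 m and y of jar_center in the frame of fence_nest between -0.005 and 0.005 m and angle between the x axis of jar_center and the x axis of fence_nest, either way round below 0.07 rad and angle between jar_center's own z axis and vertical below 0.04 rad and height (world z) of jar_center below 0.031 m and z of cap_center in the frame of jar_center between 0.068 and 0.1045 m and horizontal distance between cap_center and jar_center below 0.015 m and angle between cap_center's own z axis and vertical below 0.15 rad and contact force between the fingers and cap above 2 N and contact force between cap and jar below 0.2 N and linear speed of cap below 0.02 m/s and linear speed of jar below 0.01 m/s); the arm keeps its last pose, push and grip.
It fails at once if the jar lifted off the bench or tipped (height (world z) of jar_center above 0.037 m or angle between jar_center's own z axis and vertical above 0.25 rad).
It fails at once if the cap turned far past the point where the threads let go (x of cap_mark in the frame of jar_center below -0.012 m).
It fails at once if the spray disturbed (distance of spray from where it was at the start of the episode above 0.02 m or angle between spray's own z axis and vertical above 0.3 rad).
It fails at once if the gear disturbed (distance of gear from where it was at the start of the episode above 0.02 m or angle between gear's own z axis and vertical above 0.3 rad).
It fails at once if the driver disturbed (distance of driver from where it was at the start of the episode above 0.02 m).
It also fails if it takes over 67 s, if anything falls off the work surface, if the arm or the gripper's body presses on something with over 40 N, if the wrist force passes 120 N, or if a joint passes its speed limit or range.

## Working session

There is one attempt and no reset: what is moved stays moved. The work goes in short steps, each a Python script; the robot and the scene stay as the last script left them, time stands still between calls to the robot, and variables do not carry over. Pictures are saved under pics/ and viewed, and the job is handed in when it is done.

```bash
mkdir -p pics; ls; python3 - <<'E'
from rig import r,eyes
import cv2
for n in ("scene","top","wrist"):
    cv2.imwrite(f"pics/a_{n}.png",eyes.get_image(n))
    c=eyes.camera_info(n);print(n,c)
print(r.current_t(),r.current_tcp_pos(),r.current_tcp_rot(),r.current_joint_pos(), r.current_ft_force())
E
```

```text
pics
scene {'intrinsics': array([[451.18356147,   0.        , 312.63307513],
       [  0.        , 451.18356147, 243.08681075],
       [  0.        ,   0.        ,   1.        ]]), 'rvec': array([ 1.8447735 ,  1.23254635, -0.63859721]), 'tvec': array([-208.17176671, -193.64268893, 1479.39994851])}
top {'intrinsics': array([[463.50606186,   0.        , 317.13758621],
       [  0.        , 463.50606186, 237.03776863],
       [  0.        ,   0.        ,   1.        ]]), 'rvec': array([ 2.12424035, -2.15202463,  0.23624788]), 'tvec': array([ -12.72871743,  545.06346776, 1004.84980613])}
wrist {'intrinsics': array([[371.64829954,   0.        , 323.05856199],
       [  0.        , 371.64829954, 243.04504738],
       [  0.        ,   0.        ,   1.        ]]), 'rvec': array([-2.27370245,  1.79040587,  0.27131989]), 'tvec': array([-624.10497383,  -34.15328906,  390.86994752])}
0.15 [ 146.53761321 -607.29882171  221.94908757] [-1.79940302e+02  3.53409289e-03  1.35681003e+01] [75.13761299 19.06431408 -3.70554569 83.69259867  1.23820984 77.34273352
 -5.06973161] [-0.57795059  0.23297481 -0.66712485]
```

View pics/a_top.png

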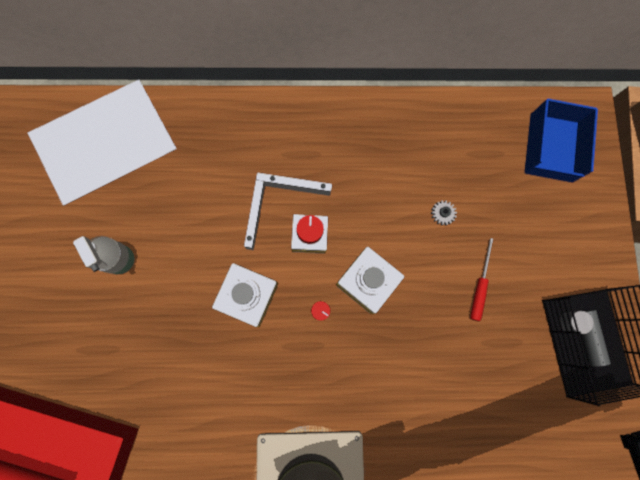

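View pics/a_scene.png

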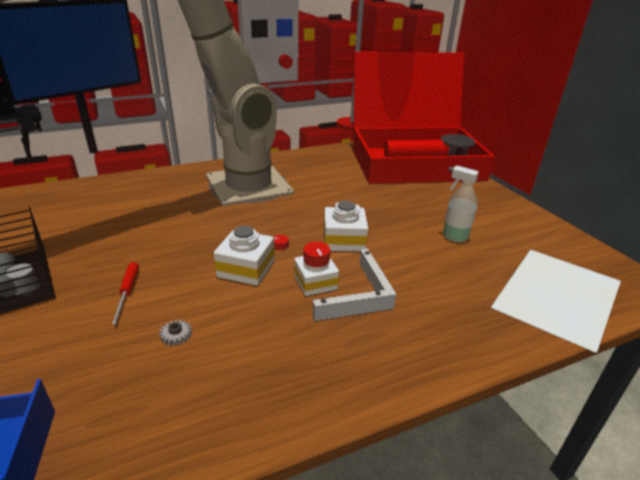

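View pics/a_wrist.png

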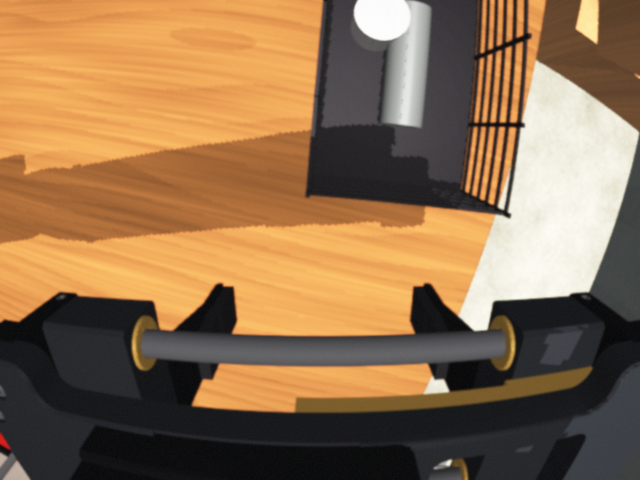

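```bash
cat > h.py <<'E'
from rig import r,eyes
import cv2,numpy as np
def cam(n):
    c=eyes.camera_info(n);R,_=cv2.Rodrigues(np.array(c['rvec']));return c['intrinsics'],R,np.array(c['tvec']).ravel()
def w(n,p,c=None):
    K,R,t=c or cam(n);return R.T@(np.array(p)-t)
def px2w(n,uv,z,c=None):
    K,R,t=c or cam(n);uv=np.atleast_2d(np.array(uv,float))
    x=(uv[:,0]-K[0,2])/K[0,0];y=(uv[:,1]-K[1,2])/K[1,1]
    if n=='wrist':
        th=np.hypot(x,y);s=np.where(th>1e-9,np.sin(th)/np.maximum(th,1e-9),1);d=np.c_[x*s,y*s,np.cos(th)]
    else: d=np.c_[x,y,np.ones_like(x)]
    d=d@R;o=-R.T@t
    return o+d*((z-o[2])/d[:,2])[:,None]
def w2px(n,P,c=None):
    K,R,t=c or cam(n);q=np.atleast_2d(P)@R.T+t
    if n=='wrist':
        rr=np.hypot(q[:,0],q[:,1]);th=np.arctan2(rr,q[:,2]);s=th/np.maximum(rr,1e-9)
    else: s=1/q[:,2]
    return np.c_[K[0,0]*q[:,0]*s+K[0,2],K[1,1]*q[:,1]*s+K[1,2]]
E
python3 - <<'E'
from h import *
for n in ("jar_center","cap_center","cap_mark","fence_nest"):
    for d in eyes.landmark_of(n,"top"): print(n,round(d['confidence'],2),w("top",d['position']).round(1))
for n in ("spray","gear","driver"):
    for d in eyes.landmark_of(n,"top")[:1]: print(n,round(d['confidence'],2),w("top",d['position']).round(1))
print('fence',px2w("top",[(332,187),(262,178),(249,246)],42).round())
print('big jars',px2w("top",[(213,292),(264,325),(277,281),(338,281),(372,247),(404,277),(373,313)],60).round())
print('jar',px2w("top",[(293,215),(328,215),(327,251),(292,250)],54).round())
E
```

```text
jar_center 0.87 [559.3  -1.2  26.5]
jar_center 0.79 [ 451.1 -136.1   32.3]
jar_center 0.67 [413.6 144.1  37.1]
cap_center 0.64 [382.1 -25.1   7.5]
cap_mark 0.71 [582.1  -6.8  97.1]
cap_mark 0.68 [373.6 -38.2  19.7]
fence_nest 0.21 [504.8 443.1  -2.1]
spray 0.57 [5.013e+02 4.404e+02 4.000e-01]
gear 0.64 [ 607.9 -332.5   -3.4]
driver 0.56 [ 4.491e+02 -4.102e+02  1.000e-01]
fence [[666. -57.  42.]
 [689. 107.  42.]
 [527. 136.  42.]]
big jars [[ 423.  211.   60.]
 [ 350.   99.   60.]
 [ 445.   71.   60.]
 [ 443.  -64.   60.]
 [ 519. -143.   60.]
 [ 450. -212.   60.]
 [ 372. -140.   60.]]
jar [[596.  35.  54.]
 [596. -45.  54.]
 [512. -42.  54.]
 [515.  38.  54.]]
```

```bash
python3 -c "
import cv2;i=cv2.imread('pics/a_top.png')[160:340,200:440];cv2.imwrite('pics/a_top2.png',cv2.resize(i,(800,600),interpolation=cv2.INTER_CUBIC))"
```

```text
(no output)
```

View pics/a_top2.png

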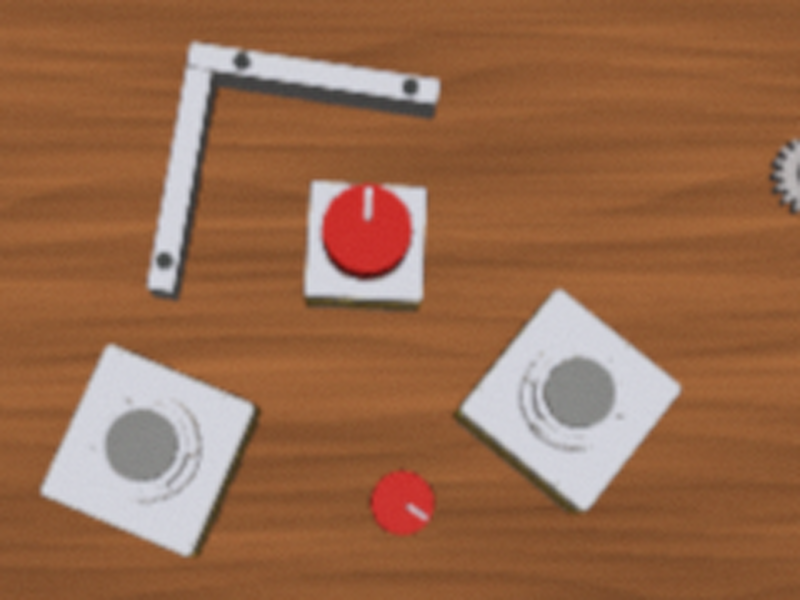

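```bash
python3 - <<'E'
from h import *
K,R,t=cam("wrist");print('campos',-R.T@t,'axis',R[2],'right',R[0])
for y in range(-180,181,30):
    q=r.inverse_kinematics([620,30,66],[180,0,y]);print(y,None if q is None else np.round(q))
E
```

```text
campos [ 226.94987838 -587.64552537  383.68708831] axis [-0.28708728 -0.06962682 -0.95537061] right [ 2.34409003e-01 -9.72137980e-01  4.09297323e-04]
-180 [ 34.  38. -56.  92.  34.  68.  61.]
-150 [ 42.  48. -72.  92.  47.  75.  83.]
-120 [ 42.  48. -72.  92.  47.  75. 113.]
-90 [ 42.  48. -72.  92.  47.  75. 143.]
-60 [ -47.   36.   54.   96.  -32.   64. -133.]
-30 [  24.   32.  -41.   92.   23.   64. -142.]
0 [  30.   35.  -50.   92.   29.   66. -116.]
30 [ 32.  37. -53.  92.  31.  67. -88.]
60 [ 31.  36. -51.  92.  29.  67. -57.]
90 [ 31.  36. -51.  92.  30.  67. -27.]
120 [ 32.  36. -52.  92.  31.  67.   2.]
150 [ 32.  37. -54.  92.  31.  67.  32.]
180 [ 34.  38. -56.  92.  34.  68.  61.]
```

```bash
python3 - <<'E'
from h import *
r.goto([590,20,250],[180,0,0]); print(r.current_t(),np.round(r.current_joint_pos()))
r.pause(0.2)
print(r.current_tcp_pos(),r.current_tcp_rot(),r.current_ft_force())
c=cam("wrist");cv2.imwrite("pics/b.png",eyes.get_image("wrist"))
np.savez("b.npz",K=c[0],R=c[1],t=c[2])
for n in ("jar_center","cap_center","cap_mark","fence_nest"):
    for d in eyes.landmark_of(n,"wrist"): print(n,round(d['confidence'],2),w("wrist",d['position'],c).round(1))
E
```

```text
3.2167 [  36.   22.  -54.   85.   18.   82. -109.]
[590.01927683  19.48679313 249.93269926] [ 1.79993413e+02  7.67970619e-03 -4.12108967e-02] [ 0.53153892 -0.02673047  0.7338456 ]
cap_center 0.93 [378.7 -27.8  11.5]
cap_center 0.73 [552.1  -1.4  77.9]
cap_mark 0.66 [370.2 -41.5  20.4]
cap_mark 0.6 [578.9  -5.2  91.9]
```

View pics/b.png

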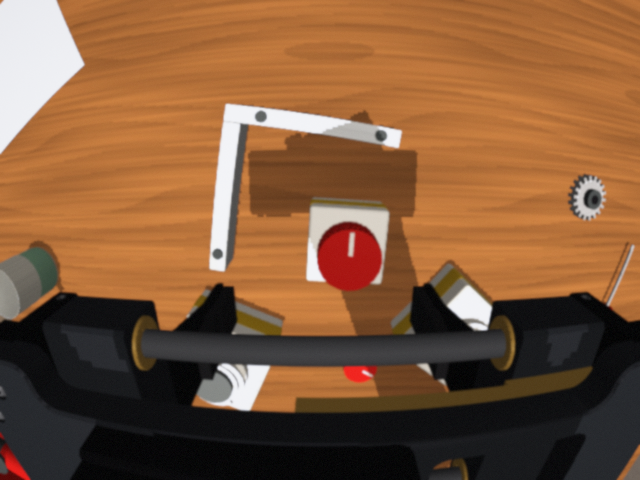

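```bash
python3 -c "
import cv2;i=cv2.imread('pics/b.png')[90:300,190:430];cv2.imwrite('pics/b2.png',cv2.resize(i,None,fx=3.3,fy=2.857*1,interpolation=cv2.INTER_CUBIC) if 0 else cv2.resize(i,(685,600),interpolation=cv2.INTER_CUBIC))"
```

```text
(no output)
```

View pics/b2.png

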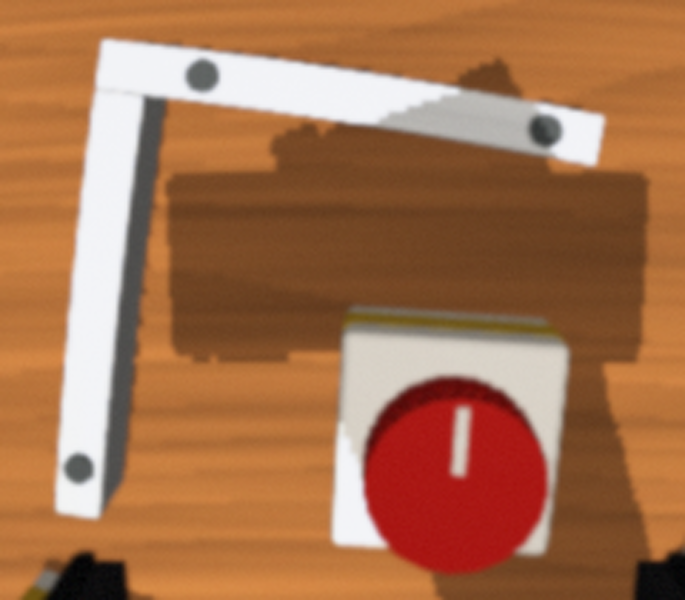

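```bash
python3 - <<'E'
from h import *
d=np.load("b.npz");c=(d['K'],d['R'],d['t'])
f=lambda P,z:px2w("wrist",np.array(P)/[2.854,2.857]+[190-0.3,90-0.3],z,c)
J=f([(343,330),(569,346),(547,554),(333,544)],54);print(J.round(1),J.mean(0))
print('sides',[np.linalg.norm(J[i]-J[(i+1)%4]).round(1) for i in range(4)])
yaw=lambda a,b:np.degrees(np.arctan2(*(a-b)[[1,0]]))
print('jar yaws',yaw(J[0],J[3]),yaw(J[1],J[2]),yaw(J[0],J[1])-90,yaw(J[3],J[2])-90)
F=f([(143,95),(598,166),(100,518),(101,40),(604,115),(56,512)],42);print(F.round(1))
print('fence',yaw(F[0],F[1])-90,yaw(F[0],F[2]),yaw(F[3],F[4])-90,yaw(F[3],F[5]))
L=f([(464,406),(459,478)],94.5);print('line',L,yaw(L[0],L[1]))
C=f([(365,480),(547,480),(456,574)],94.5);print(C)
fy=np.radians((yaw(F[0],F[1])-90+yaw(F[0],F[2]))/2)
print('nest',F[0]-np.array([40*np.cos(fy)-40*np.sin(fy),40*np.sin(fy)+40*np.cos(fy),0]),np.degrees(fy), np.linalg.norm(F[0]-F[1]),np.linalg.norm(F[0]-F[2]))
E
```

```text
[[601.   33.1  54. ]
 [595.6 -45.3  54. ]
 [517.4 -41.2  54. ]
 [521.8  37.6  54. ]] [558.96131765  -3.9498037   54.        ]
sides [np.float64(78.6), np.float64(78.3), np.float64(79.0), np.float64(79.3)]
jar yaws -3.292545689325744 -2.997083857538779 -3.9136306828184786 -3.2066095425311545
[[683.3 102.7  42. ]
 [657.8 -55.8  42. ]
 [526.6 127.7  42. ]
 [703.7 117.5  42. ]
 [675.9 -57.5  42. ]
 [528.9 145.3  42. ]]
fence -9.139046209989274 -9.057223590825705 -9.034307890657757 -9.017003818895446
line [[585.13579342  -5.66125087  94.5       ]
 [561.50573666  -4.60442728  94.5       ]] -2.560772850410211
[[560.88947773  25.17141406  94.5       ]
 [560.71456158 -32.86415303  94.5       ]
 [528.15346976  -4.44682241  94.5       ]]
nest [637.45888823  69.51115458  42.        ] -9.098134900407493 160.50660580986624 158.6156825094224
```

```bash
python3 - <<'E'
from h import *
r.goto([559,-4,130],[180,0,-3.35]);r.move_straight([559,-4,66],100)
print(r.current_t(),np.round(r.current_joint_pos()))
r.pause(0.1)
print(r.current_tcp_pos(),r.current_tcp_rot(),r.current_ft_force())
c=cam("wrist");cv2.imwrite("pics/c.png",eyes.get_image("wrist"))
np.savez("c.npz",K=c[0],R=c[1],t=c[2])
E
```

```text
5.025 [  37.   27.  -50.  102.   24.   62. -115.]
[559.57798874  -3.93308772  66.77055685] [ 1.79998802e+02 -7.38766775e-02 -3.34972888e+00] [ 0.36483871 -0.21244572  0.04206008]
```

View pics/c.png

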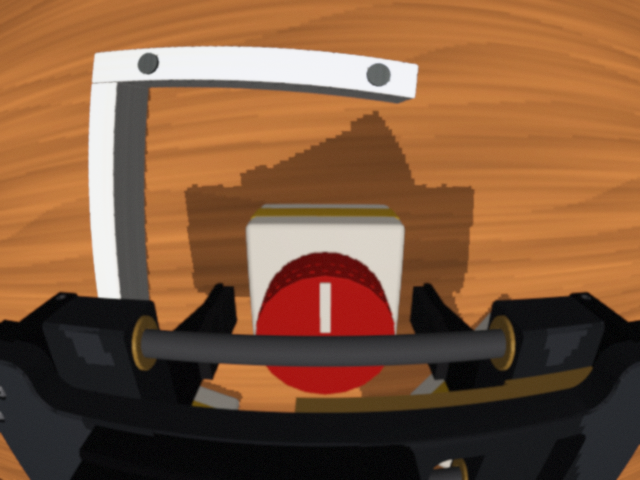

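```bash
python3 - <<'E'
from h import *
d=np.load("c.npz");c=(d['K'],d['R'],d['t'])
J=px2w("wrist",[(248,225),(405,225),(256,305),(398,308)],54,c);print(J.round(1))
n=px2w("wrist",[(117,83),(411,100)],42,c);print(n)
i=cv2.imread('pics/c.png')[190:390,200:440];cv2.imwrite('pics/c2.png',cv2.resize(i,(720,600),interpolation=cv2.INTER_CUBIC))
E
```

```text
[[599.7  31.3  54. ]
 [595.2 -45.5  54. ]
 [556.3  32.5  54. ]
 [550.  -42.4  54. ]]
[[682.16395997 101.95170494  42.        ]
 [656.63911387 -52.78031258  42.        ]]
```

View pics/c2.png

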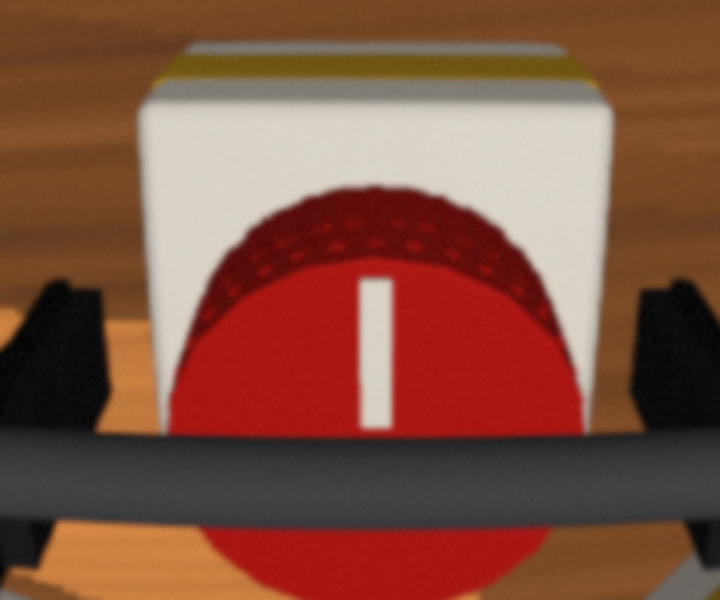

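```bash
python3 - <<'E'
from h import *
r.move_straight([559,-5,60],60);r.move_straight([559,-5,46],40)
print(r.current_t(),r.current_tcp_pos(),r.current_ft_force())
r.set_gripper(0.0,12)
print(r.current_t(),r.current_width()*87,r.current_tcp_pos(),r.current_ft_force(),r.current_wrist_torque())
a=np.radians(-9.1);ex=np.array([np.cos(a),np.sin(a),0]);ey=np.array([-np.sin(a),np.cos(a),0])
N=np.array([637.5,69.5,46])
r.move_straight(N-8*ex-8*ey,50,[180,0,-9.1])
print(r.current_t(),r.current_tcp_pos(),r.current_tcp_rot(),r.current_ft_force())
cv2.imwrite("pics/d.png",eyes.get_image("wrist"));cv2.imwrite("pics/dt.png",eyes.get_image("top"))
E
```

```text
5.925 [558.87913739  -4.94297981  45.79167552] [-0.61741569  0.23353256  0.45962453]
6.25 80.02816158987164 [559.18019989  -4.83549987  46.20557846] [0.68521839 1.54749871 0.57573897] [ 0.18924671 -0.08621085  0.03238111]
8.3417 [627.15102572  59.92952079  45.90957318] [ 1.79716849e+02  1.46702033e-01 -9.21265363e+00] [-8.89587806 -7.5221681   9.02282633]
```

View pics/d.png

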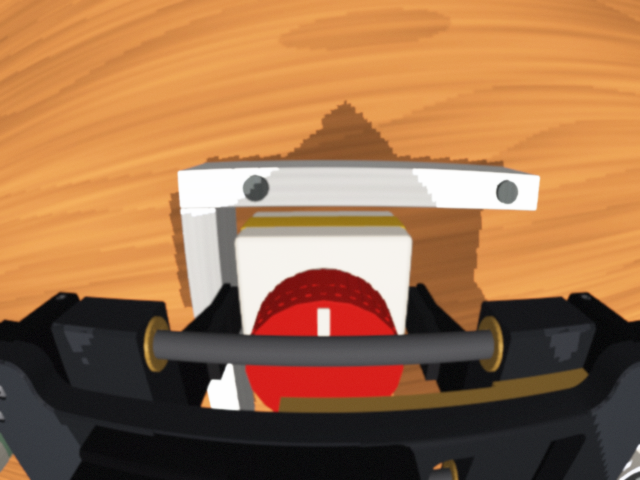

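```bash
python3 - <<'E'
from h import *
a=np.radians(-9.1);ex=np.array([np.cos(a),np.sin(a),0]);ey=np.array([-np.sin(a),np.cos(a),0])
N=np.array([637.5,69.5,46.5])
def st(l):
    p=np.array(r.current_tcp_pos())-N;F=np.array(r.current_ft_force())
    print(l,round(r.current_t(),2),'pos',(p@ex).round(2),(p@ey).round(2),(p[2]+N[2]).round(1),'F',(F@ex).round(1),(F@ey).round(1),F[2].round(1),'yaw',np.round(r.current_tcp_rot(),2))
st('0')
for k in (-6,-4,-2,-1,0,1):
    r.move_straight(N+k*ex-8*ey,20); st(k)
    F=np.array(r.current_ft_force())
    if F@ex<-20: break
E
```

```text
0 8.44 pos -8.7 -11.1 45.9 F -7.2 -8.7 9.5 yaw [ 1.7972e+02  1.5000e-01 -9.2100e+00]
-6 8.69 pos -6.59 -9.84 46.0 F -4.4 -4.9 2.8 yaw [ 1.7983e+02  1.1000e-01 -9.1700e+00]
-4 8.94 pos -4.88 -9.15 45.9 F -4.5 -3.0 1.9 yaw [ 1.7988e+02  1.3000e-01 -9.1400e+00]
-2 9.19 pos -3.07 -8.63 45.9 F -4.7 -2.1 2.4 yaw [ 1.7992e+02  1.4000e-01 -9.1200e+00]
-1 9.44 pos -2.35 -8.44 45.9 F -5.7 -1.8 2.5 yaw [ 1.7992e+02  1.7000e-01 -9.1100e+00]
0 9.69 pos -1.42 -8.24 45.9 F -5.8 -0.8 3.1 yaw [ 1.7994e+02  1.7000e-01 -9.1000e+00]
1 9.94 pos -0.46 -8.11 45.9 F -6.3 -1.5 2.6 yaw [179.95   0.18  -9.09]
```

```bash
cat >> h.py <<'E'
a=np.radians(-9.1);ex=np.array([np.cos(a),np.sin(a),0]);ey=np.array([-np.sin(a),np.cos(a),0])
N=np.array([637.5,69.5,46.5])
def st(l):
    p=np.array(r.current_tcp_pos())-N;F=np.array(r.current_ft_force());T=np.array(r.current_wrist_torque())
    print(l,round(r.current_t(),2),'pos',(p@ex).round(2),(p@ey).round(2),(p[2]+N[2]).round(1),'F',(F@ex).round(1),(F@ey).round(1),F[2].round(1),'Tz',T[2].round(2),'yaw',np.round(r.current_tcp_rot(),2))
    return F
E
python3 - <<'E'
from h import *
for k in (2,3,4,5,6):
    r.move_straight(N+k*ex-8*ey,20); F=st(k)
    if F@ex<-18: break
for j in (-6,-4,-2,-1,0,1,2,3,4,5,6):
    r.move_straight(N+k*ex+j*ey,20); F=st(j)
    if F@ey<-18: break
E
```

```text
2 10.19 pos 0.57 -7.94 45.9 F -6.3 -0.5 2.4 Tz -0.24 yaw [ 1.7996e+02  1.7000e-01 -9.0800e+00]
3 10.44 pos 1.54 -7.82 45.9 F -6.4 0.5 3.3 Tz -0.16 yaw [ 1.7997e+02  1.7000e-01 -9.0800e+00]
4 10.69 pos 2.23 -7.7 45.9 F -7.6 -1.2 3.4 Tz -0.2 yaw [179.97   0.2   -9.07]
5 10.94 pos 2.47 -7.55 45.8 F -10.8 0.0 4.1 Tz -0.05 yaw [179.95   0.29  -9.04]
6 11.19 pos 2.72 -7.55 45.7 F -14.2 -1.5 6.8 Tz -0.14 yaw [179.93   0.37  -9.04]
-6 11.44 pos 2.91 -7.48 45.6 F -14.8 -6.6 8.5 Tz -0.37 yaw [179.79   0.39  -9.14]
-4 11.69 pos 3.09 -7.47 45.4 F -15.5 -12.2 11.3 Tz -0.38 yaw [179.63   0.41  -9.21]
-2 11.94 pos 3.34 -7.43 45.2 F -16.2 -16.1 11.7 Tz -0.48 yaw [179.49   0.43  -9.3 ]
-1 12.19 pos 3.44 -7.4 45.2 F -15.6 -17.7 11.2 Tz -0.47 yaw [179.42   0.44  -9.34]
0 12.44 pos 3.58 -7.3 45.1 F -16.0 -20.6 12.6 Tz -0.56 yaw [179.36   0.45  -9.39]
```

```bash
python3 - <<'E'
from h import *
cv2.imwrite("pics/e.png",eyes.get_image("wrist"));cv2.imwrite("pics/es.png",eyes.get_image("scene"))
i=cv2.imread("pics/es.png")[200:340,280:440];cv2.imwrite("pics/es2.png",cv2.resize(i,(686,600),interpolation=cv2.INTER_CUBIC))
E
```

```text
(no output)
```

View pics/e.png

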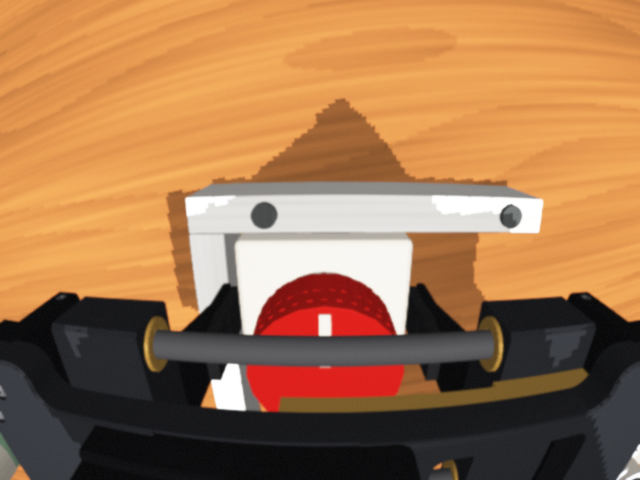

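View pics/es2.png

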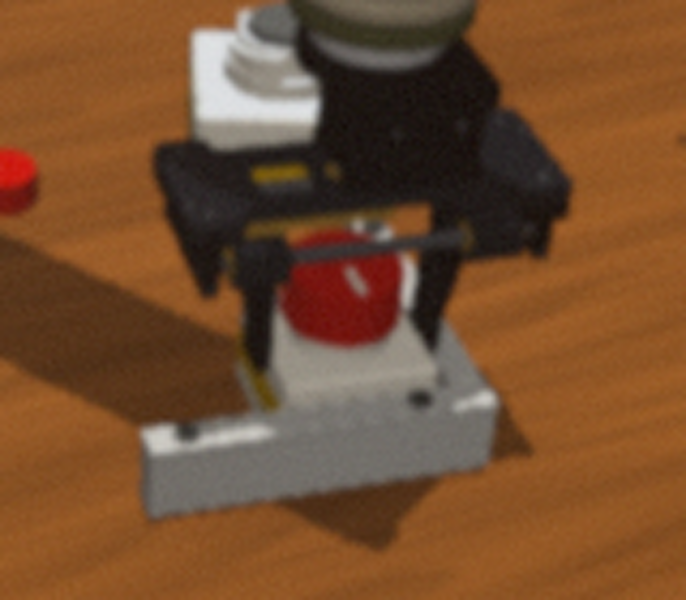

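```bash
python3 - <<'E'
from h import *
c=cam("wrist")
print(px2w("wrist",[(237,240),(411,240)],54,c).round(1),px2w("wrist",[(225,234),(540,233)],42,c).round(1),N+40*ex+40*ey)
r.move_straight(N+2.5*ex-7*ey+[0,0,1.5],20); F=st('a')
for j in (-6,-5,-4,-3,-2,-1,0,1,2):
    r.move_straight(N+2.5*ex+j*ey+[0,0,1.5],20); F=st(j)
    if F@ey<-14: break
E
```

```text
[[682.7  93.5  54. ]
 [670.1  18.8  54. ]] [[683.4 101.9  42. ]
 [657.9 -55.1  42. ]] [683.32287496 102.67022958  46.5       ]
a 13.09 pos 2.32 -6.58 47.7 F -1.7 0.1 -8.1 Tz 0.03 yaw [-1.7998e+02  2.0000e-02 -9.0700e+00]
-6 13.34 pos 2.43 -5.58 48.0 F 1.3 0.6 -7.6 Tz 0.01 yaw [-179.98    0.     -9.07]
-5 13.59 pos 2.49 -4.82 48.0 F -0.3 -0.8 -7.6 Tz -0.0 yaw [-179.99   -0.     -9.09]
-4 13.84 pos 2.5 -3.92 48.0 F -0.2 -0.1 -7.6 Tz 0.02 yaw [-180.    -0.    -9.1]
-3 14.09 pos 2.49 -2.87 48.0 F 0.2 0.3 -8.1 Tz -0.0 yaw [-180.     -0.     -9.09]
-2 14.34 pos 2.46 -1.87 48.0 F -0.0 0.1 -7.8 Tz 0.01 yaw [-180.      0.     -9.09]
-1 14.59 pos 2.49 -1.04 48.0 F 0.5 -0.9 -8.4 Tz -0.02 yaw [180.    0.   -9.1]
0 14.84 pos 2.52 -0.91 48.0 F -1.6 -4.6 -5.7 Tz -0.09 yaw [ 1.7993e+02  2.0000e-02 -9.1400e+00]
1 15.09 pos 2.53 -0.78 47.9 F -2.0 -7.2 -4.1 Tz -0.12 yaw [ 1.7986e+02  4.0000e-02 -9.1800e+00]
2 15.34 pos 2.57 -0.66 47.9 F -3.7 -9.5 -2.1 Tz -0.18 yaw [ 1.7979e+02  5.0000e-02 -9.2100e+00]
```

```bash
python3 - <<'E'
from h import *
r.move_straight(N+4*ex+1*ey+[0,0,-0.6],10); st('down')
r.move_straight(N+4*ex+1*ey+[0,0,-1.2],10); F=st('down')
r.pause(0.2)
r.set_gripper(1.0,20);st('open')
r.move_straight(np.array(r.current_tcp_pos())+[0,0,24],40)
r.pause(0.3);st('up')
c=cam("wrist");cv2.imwrite("pics/f.png",eyes.get_image("wrist"))
np.savez("f.npz",K=c[0],R=c[1],t=c[2])
i=cv2.imread('pics/f.png')[180:400,170:430];cv2.imwrite('pics/f2.png',cv2.resize(i,(709,600),interpolation=cv2.INTER_CUBIC))
E
```

```text
down 15.77 pos 3.31 -0.71 45.9 F -6.2 -8.6 -0.6 Tz -0.51 yaw [ 1.7984e+02  1.2000e-01 -9.1900e+00]
down 16.02 pos 3.38 -0.7 45.5 F -6.7 -8.0 1.8 Tz -0.48 yaw [ 1.7984e+02  1.1000e-01 -9.1900e+00]
open 16.68 pos 4.28 1.55 45.7 F -0.5 0.0 0.2 Tz -0.09 yaw [-1.7996e+02 -5.0000e-02 -9.0800e+00]
up 17.74 pos 4.19 1.51 69.5 F 0.7 -0.0 -0.1 Tz 0.0 yaw [ 1.8e+02  2.0e-02 -9.1e+00]
```

View pics/f2.png

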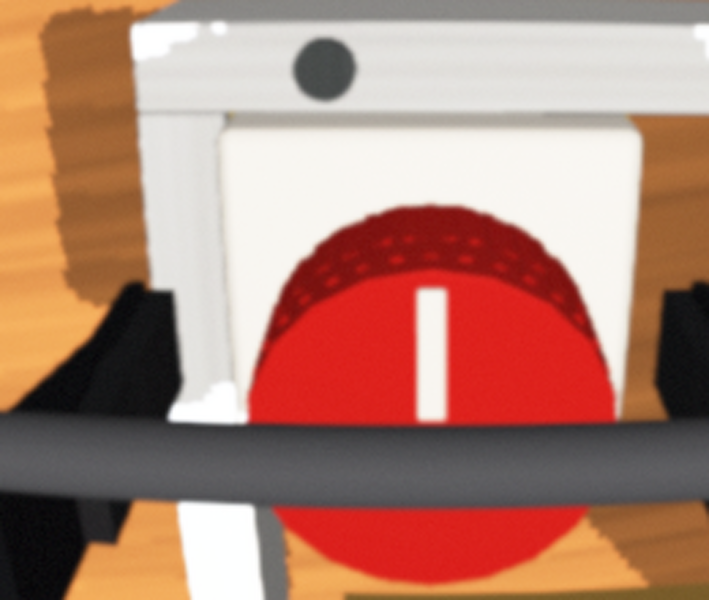

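```bash
python3 - <<'E'
from h import *
d=np.load("f.npz");c=(d['K'],d['R'],d['t'])
f=lambda P,z:px2w("wrist",np.array(P)/[2.727,2.727]+[170-0.3,180-0.3],z,c)
def l(P): 
    P=P-N*[1,1,0];return np.c_[P@ex,P@ey].round(2)
print('cap L R bottom top',l(f([(248,415),(616,415),(430,584),(430,270)],94.5)))
print('line',l(f([(431,288),(431,422)],94.5)))
print('jar top corners',l(f([(221,128),(642,130),(620,415),(236,405)],54)))
print('bar inner',l(f([(225,113),(640,115)],42)))
E
```

```text
cap L R bottom top [[  4.85  29.11]
 [  4.68 -28.66]
 [-29.35   0.43]
 [ 29.77   0.73]]
line [[26.9   0.57]
 [ 3.97  0.46]]
jar top corners [[ 40.58  38.39]
 [ 40.22 -38.56]
 [-19.75 -38.76]
 [-17.2   39.35]]
bar inner [[ 40.45  39.88]
 [ 40.08 -40.76]]
```

```bash
python3 - <<'E'
from h import *
B=N*[1,1,0]
r.move_straight(B+0.8*ex+0.2*ey+[0,0,68],30); st('pre')
r.set_gripper(0.0,45);st('grip');print(r.current_width()*87)
C=B+3*ex+2.5*ey
r.move_straight(C+[0,0,67],10);st('press')
for k in (8,16):
    r.move_straight(C+[0,0,67+2.5*k/60],10,[180,0,-9.1+k]);st(k)
cv2.imwrite("pics/g.png",eyes.get_image("wrist"))
E
```

```text
pre 18.07 pos 0.57 0.01 67.8 F -0.2 0.4 -0.2 Tz 0.01 yaw [ 1.7999e+02  2.0000e-02 -9.1000e+00]
grip 18.68 pos 0.8 -0.48 68.0 F -1.2 -3.2 1.6 Tz -0.03 yaw [ 1.7995e+02  2.0000e-02 -9.1300e+00]
58.83743802702434
press 19.17 pos 1.09 -0.31 67.5 F -16.2 -13.3 19.7 Tz 0.05 yaw [179.68   0.27  -9.18]
8 19.46 pos 2.02 1.0 68.1 F -10.1 -9.4 14.9 Tz 0.63 yaw [ 1.7983e+02  1.5000e-01 -1.0600e+00]
16 19.75 pos 1.82 1.36 68.4 F -11.2 -8.7 14.1 Tz 0.55 yaw [179.88   0.18   6.96]
```

View pics/g.png

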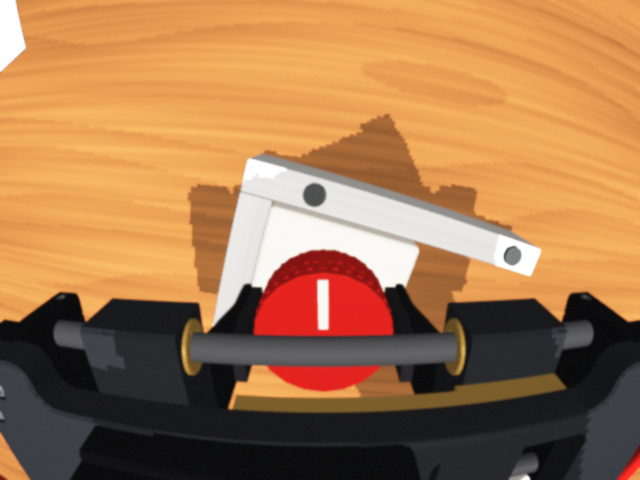

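```bash
python3 - <<'E'
from h import *
C=N*[1,1,0]+3*ex+2.5*ey
for k in (28,40,50,60,68):
    r.move_straight(C+[0,0,67+2.5*min(k,62)/60],10,[180,0,-9.1+k]);st(k)
cv2.imwrite("pics/h.png",eyes.get_image("wrist"))
E
```

```text
28 20.16 pos 1.6 1.72 68.8 F -11.6 -7.8 14.4 Tz 0.46 yaw [179.95   0.21  18.97]
40 20.52 pos 1.46 2.03 69.3 F -11.7 -6.6 13.6 Tz 0.46 yaw [-179.98    0.21   30.98]
50 20.84 pos 1.26 2.23 69.7 F -12.9 -6.6 13.3 Tz 0.43 yaw [-179.93    0.21   41.  ]
60 21.17 pos 1.54 2.13 69.9 F -10.8 -4.8 11.0 Tz 0.11 yaw [-1.799e+02  1.700e-01  5.096e+01]
68 21.46 pos 1.2 2.26 69.9 F -13.3 -5.7 11.1 Tz 0.17 yaw [-1.7985e+02  1.7000e-01  5.8980e+01]
```

View pics/h.png

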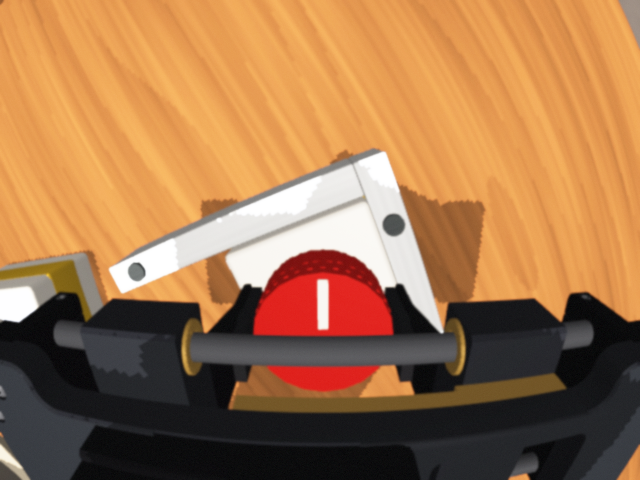

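```bash
python3 - <<'E'
from h import *
B=N*[1,1,0]
C=B+3*ex+2.5*ey
r.move_straight(C+[0,0,69.6],10,[180,0,-9.1+75]);st(75);r.pause(0.25)
D=B+1.0*ex+0.8*ey
r.move_straight(D+[0,0,70.5],10);st('relax')
for z in (73,76,82,90,99.5):
    r.move_straight(D+[0,0,z],25);st(z)
r.pause(0.5);st('end');print(r.current_width()*87)
for n in("wrist","scene","top"):cv2.imwrite(f"pics/i_{n}.png",eyes.get_image(n))
i=cv2.imread("pics/i_scene.png")[200:340,280:440];cv2.imwrite("pics/i_s2.png",cv2.resize(i,(686,600),interpolation=cv2.INTER_CUBIC))
E
```

```text
75 21.78 pos 1.05 2.32 69.9 F -12.6 -6.2 11.9 Tz 0.18 yaw [-1.7981e+02  1.5000e-01  6.5990e+01]
relax 22.46 pos 0.88 1.13 70.4 F -1.2 0.0 -0.7 Tz -0.03 yaw [-1.7998e+02 -2.0000e-02  6.5910e+01]
73 22.71 pos 0.9 0.99 73.1 F -2.4 -0.2 0.7 Tz 0.0 yaw [-1.7999e+02 -1.0000e-02  6.5910e+01]
76 22.98 pos 1.11 0.9 76.3 F -1.9 0.6 0.5 Tz 0.03 yaw [ 1.7999e+02 -1.0000e-02  6.5900e+01]
82 23.37 pos 1.31 0.78 82.3 F -0.1 -0.1 -1.4 Tz -0.01 yaw [ 1.7996e+02 -2.0000e-02  6.5890e+01]
90 23.83 pos 1.09 0.83 90.2 F 0.1 -0.1 -0.9 Tz -0.02 yaw [ 1.7998e+02 -1.0000e-02  6.5900e+01]
99.5 24.37 pos 1.06 0.79 99.6 F -0.5 -0.5 0.2 Tz 0.0 yaw [179.99  -0.    65.9 ]
end 24.87 pos 0.98 0.83 99.5 F 0.2 -0.4 -1.3 Tz -0.08 yaw [-180.     0.    65.9]
58.91573243823898
```

View pics/i_wrist.png

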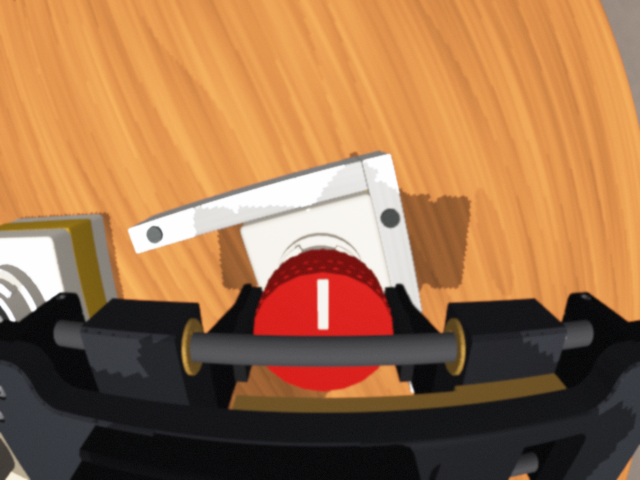

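View pics/i_s2.png

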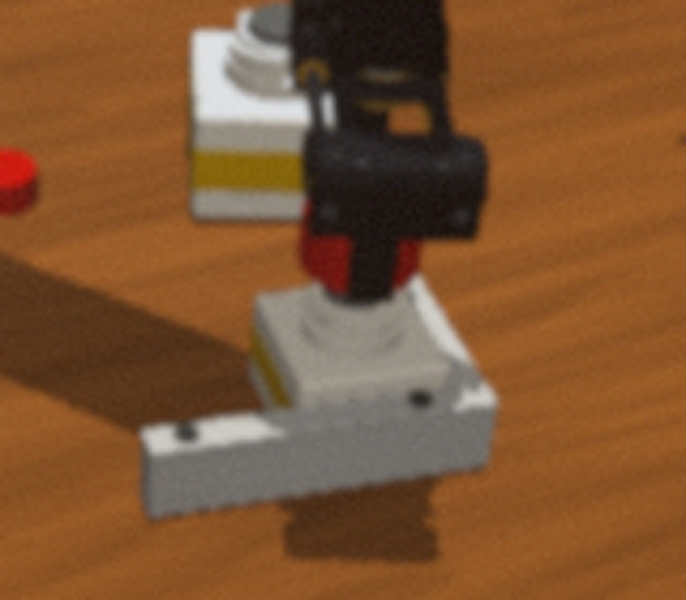

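```bash
python3 - <<'E'
import cv2
i=cv2.imread('pics/i_wrist.png')[140:320,220:440];cv2.imwrite('pics/j.png',cv2.resize(i,(733,600),interpolation=cv2.INTER_CUBIC))
E
```

View pics/j.png

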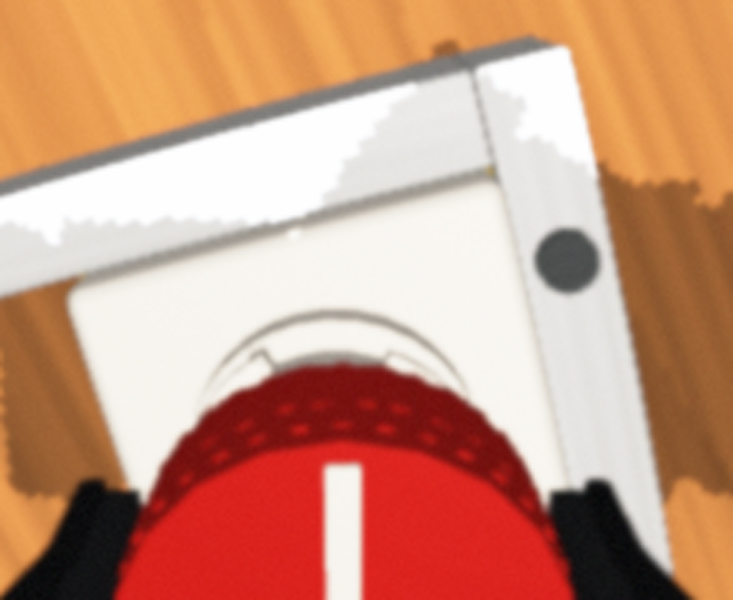

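```bash
python3 - <<'E'
from h import *
r.job_done();st('done')
E
```

```text
the job is handed in; nothing more can be done
the job is handed in; nothing more can be done
```

I moved the small jar into the fence corner, unscrewed its cap and handed the job in at about 25 s of the 67 s. The cap was still held level above the open neck, and no verdict was reported.

- **Into the corner:** I gripped the jar body just above the bars and moved it until it touched both, then lowered and released it. The picture showed it flush and square, with the jar and cap centred within about 1 mm of home by my measurements.
- **Not a pure slide:** the first push towards the second bar stuck at about 20 N. I eased off and raised the grip 1.5 mm. The tool then carried about 8 N, roughly the jar's weight, so for the last 7 mm or so the jar was probably just off the bench rather than sliding. That is well below the 37 mm centre-height limit.
- **Unscrewing:** I gripped the cap at 45 N, pushed lightly into the corner and turned it 75° anticlockwise. The reaction torque fell from 0.43 to 0.11 N m between 50° and 60°, so the threads let go there. The cap's white line stayed aligned with the gripper, so it did not slip.
- **Last checks:**
  - The tool is about 31 mm above where it first gripped the cap, so the skirt is about 2 cm above the neck.
  - The gripper width is 58.9 mm (it closed to 58.8 mm on the tight cap) and the external force is near zero.
  - In the last wrist picture the jar is flush against both bars.
- **Not checked:** I saw nothing touch the spray, gear or screwdriver, but did not measure them again at the end.

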